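# Kit a gear-cutting job box

### The job

Load the green-grey job box for the next gear-cutting job: put the lying gold hob from the blue rack lengthways in the narrow lane, the gold-rimmed shaper cutter flat with its hub up in the square bay, and the square tool holder flat in the long front lane, each resting fully on the box floor, in any order. Set each one down rather than dropping it in: the narrow lane has no room for fingers beside the hob, so lay the hob on the rubber mat first and take it again by its two end faces. Leave the plain steel gear and the upright gold hob where they stand.

Things in the scene. Friction and masses are not known exactly. Their poses are not given: they have to be found in the camera images.
- box: Job box, fixed: open green-grey steel box, 231 (x) x 185 (y) x 55 mm high; walls and dividers 5 mm thick, all 55 mm high; floor 4 mm. Origin at the centre of its underside; x points roughly away from the robot. A divider along y makes a long front lane (-x, near the robot); behind it a divider along x parts a narrow hob lane (-y) from a squarer cutter bay (+y).
- bar_lane (a point): Centre of the inner floor (its upper face) of the front lane, which is 84 mm wide (box x) and 175 mm long (box y). Axes as the box.
- hob_lane (a point): Centre of the inner floor of the narrow hob lane, which is 132 mm long (box x) and 56 mm wide (box y). Axes as the box. The hob must lie with its axis along the lane.
- cutter_bay (a point): Centre of the inner floor of the cutter bay, 132 mm (box x) by 114 mm (box y). Axes as the box.
- rack: Blue steel hob rack, fixed to the table: base plate 82 (x) x 50 (y) x 8 mm, with an upright cheek 6 mm thick, 40 mm wide (y) and 60 mm high at either end, 70 mm apart inside; two small lips 4 mm high at y = +-17 mm keep the hob from rolling. Origin at the centre of its underside.
- hob: The hob to load: gold cylinder, 46 mm diameter, 62 mm long, eight lengthwise tooth rows with flat crests 15 mm wide (it rests without rolling), 34 mm diameter steel hubs with flat end faces; 0.4 to 0.75 kg. Starts lying in the blue rack between its cheeks, so there it can only be taken across its diameter (its y). Origin at its centre; x is its long axis.
- cutter: The disc shaper cutter to load: gold toothed disc 90 mm diameter, 20 mm thick, lying flat, with a steel hub on top 44 mm diameter and 22 mm high (top 42 mm above the underside); about 0.65 kg. Origin at the centre of its underside, z axis up through the hub.
- bar: The lathe tool holder to load: square steel bar 150 x 20 x 20 mm with a small gold insert near one end, lying flat; 0.45 kg. Origin at its centre; its x axis is its length.
- mat: Black rubber mat, fixed, 170 (x) x 90 (y) x 3 mm thick, empty: a place to put the hob down. Origin at the centre of its underside.
- gear: Bystander: plain steel gear lying flat, 80 mm diameter, 18 mm thick, no gold and no hub. Origin at the centre of its underside. To be left alone.
- tall_hob: Bystander: gold hob standing upright on its end, 54 mm diameter, 60 mm high. Origin at the centre of its underside. To be left alone.
Not all that is in view belongs to the job. Several things have the shape of the bar; the one meant has the colours described above.

How it is judged:
By the outcome, as a careful person would: the job done as asked, in the order asked, and still so for the second after the job is handed in, with the robot touching nothing.
It also fails if it takes over 72 s, if anything falls off the work surface, if the arm or the gripper's body presses on something with over 40 N, if the wrist force passes 120 N, or if a joint passes its speed limit or range.

### The arm

A 7-joint arm with a two-finger parallel gripper is mounted at the origin on the work surface. World frame = base frame: x ahead of the robot, y to its left, z up, the work surface at z = 0. Lengths are in m, angles in rad, forces in N, time in s.
With the tool pointing down it reaches from about 0.35 to 0.9 m from the base axis. Payload 8.1 kg.
Tool frame: the origin (TCP) lies at the very end of the fingers, on their centre line; the grasp point (between the pads) lies 19 mm behind it; z points along the fingers, y is the line along which they close (so a half turn about z gives the same grasp; the last joint's range is limited). The gripper opens to 92 mm and grips with 3 to 60 N. Pads are 19 mm wide; open, the fingers measure 130 mm over their backs; the gripper's body (75 mm by 190 mm) begins 47 mm behind the grasp point.
Start: joints at [1.096, 0.434, 0.025, 1.573, -0.012, 1.134, -0.075], TCP at [0.227, -0.582, 0.227] pointing down, gripper open.
Joint ranges: [-2.62, 2.62], [-0.44, 2.09], [-1.27, 1.32], [0.08, 2.57], [-1.32, 4.46], [0.12, 2], [-2.74, 2.74]. Speed limits (rad/s): [2.22, 2.22, 3.01, 3.01, 3.14, 3.14, 3.14].

### API

Orientations are given as a rotation vector (axis times angle).
In Python, from cell import arm gives the robot as it stands.
- The arm moves only by the tool carry_out, never from a script. Its argument "commands" is a list of rows, each a list of 7 numbers: the opening, from 0 (shut) to 1 (fully open), then the shift along the tool's x, y, z each as a share of 0.025 m, from -1 to 1, then the turn, a rotation vector about the tool's x, y, z each as a share of 0.1 rad, from -1 to 1. A call has 1 to 8 rows; each row shifts and turns the commanded pose from where the row before left it, along the tool's axes as they then stand; what a row does not reach is not made up. A row lasts 1/10 s, in which the tool goes at most 50 mm and 8.59 degrees, less where a joint would pass 70% of its speed; a pose out of reach is approached as far as the arm can. A call with a number of a shift or a turn outside -1 to 1 is refused whole. A call with a gripper value outside its range is refused whole. The fingers move at their own pace and stop on an object; "squeeze" is the grip in N (left out, the last holds). Time passes only in rows, so rows that do not move let the fingers close. It gives the time, the measured TCP pose, the force, the opening and the grip force at its end, in the units of the state.
- arm.observe(): the state, without advancing time (a new reading comes with each control period).
- arm.get_image(name): name is "scene" or "top" or "wrist"; returns a dict with "pixels" (384x512x3 uint8, red, green, blue), "range_z" (384x512 float32, m along the optical axis (not along the pixel's ray), 0 where there is no reading), "mtx" (3x3 intrinsics, pixels), "R" (3x3) and "t" (3): a world point X has camera coordinates R X + t; the wrist camera has in their place "tool_from_camera" (4x4, takes a point from camera to tool coordinates, whose origin is the TCP and whose axes are the flange's). Camera axes: x right, y down, z forward; pixel columns grow to the right and rows downward; lengths in m; the calibration is good to about 2 mm. A picture is of the moment at which its call begins: read the wrist's pose just before it.
- arm.sign_off(): hands the job in; it is judged then, once.
The state is a dict: "clock": time; "joints": joint angles; "dq": joint speeds; "joint_efforts": joint torques, N m; "position": TCP position; "ee_rot": TCP orientation; "force": force on the tool from outside, world axes, zero at the start; "ft_torque": the same for the moment, N m; "width": opening from 0.0 (shut) to 1.0 (fully open); "gripper_force": force on a finger pad.
Only numpy, scipy, OpenCV 4.12 (cv2) and the standard library are available. Lean on these libraries where they do the work, as an engineer would, in place of code of your own. Each camera call takes 0.05 s, during which the arm holds its last target. There are 200 camera calls.

## Working session

There is one attempt and no reset: what is moved stays moved. The work goes in short steps, Python scripts to look and compute and a tool call to move; the robot and the scene stay as the last step left them, time stands still between calls to the robot, and variables do not carry over. Pictures are saved under pics/ and viewed, at most 10 in all, crops included, and the job is handed in when it is done.

Besides the shell and the picture viewer there is one more tool, called after "Request:" as name(argument=value, ...), one argument or row to a line, values as JSON. carry_out: Moves the arm, as the interface text tells. Shift numbers are shares of 0.025 m and turn numbers shares of 0.1 rad, none past 1 either way. Its arguments: {"type":"object","properties":{"commands":{"type":"array"},"squeeze":{"type":"number"}},"required":["commands"]}

```bash
ls; mkdir -p pics; python3 - <<'E'
from cell import arm
import cv2,numpy as np,pickle
s=arm.observe();print(s)
d={n:arm.get_image(n) for n in("scene","top")}
pickle.dump(d,open("i0.pkl","wb"))
for n in d:
    cv2.imwrite(f"pics/{n}0.png",d[n]["pixels"][:,:,::-1]);print(n,d[n]["mtx"],d[n]["R"],d[n]["t"],(d[n]["range_z"]>0).mean())
E
```

```text
pics
{'clock': 0.0, 'joints': array([ 1.09643732,  0.43520972,  0.02496303,  1.57411547, -0.01158917,
        1.13398077, -0.07512152]), 'dq': array([-0.00028281, -0.00075933, -0.00155553,  0.00043728, -0.00094934,
        0.00199925, -0.00035483]), 'joint_efforts': array([-9.51898869e-05, -6.67852736e+01,  9.84710902e-01, -3.14453602e+01,
       -6.05778024e-02,  4.29258286e-02,  2.02144670e-04]), 'position': array([ 0.22679493, -0.58184556,  0.22594599]), 'ee_rot': array([-3.08601703e+00, -5.80201968e-01,  6.81212572e-04]), 'force': array([ 0.63764839, -0.79540225, -0.20117207]), 'ft_torque': array([-0.0264955 ,  0.02552307,  0.03909374]), 'gripper_force': 0.0, 'width': 1.0005095390400058}
scene [[354.642448    0.        250.5014456]
 [  0.        354.642448  190.4003607]
 [  0.          0.          1.       ]] [[ 0.82328189  0.56741616 -0.01567887]
 [ 0.41652716 -0.62265642 -0.66242291]
 [-0.38563201  0.53883011 -0.748966  ]] [-0.34626823 -0.17975483  1.12528058] 0.9960988362630209
top [[363.52887675   0.         256.00727899]
 [  0.         363.52887675 188.47416417]
 [  0.           0.           1.        ]] [[ 0.02250487 -0.99937812  0.02714607]
 [-0.99774251 -0.02416995 -0.06265543]
 [ 0.06327258 -0.02567474 -0.99766597]] [-0.04849191  0.47103025  1.03329979] 0.9960123697916666
```

View pics/top0.png

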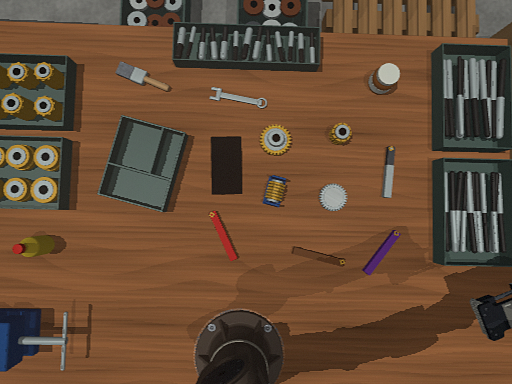

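View pics/scene0.png

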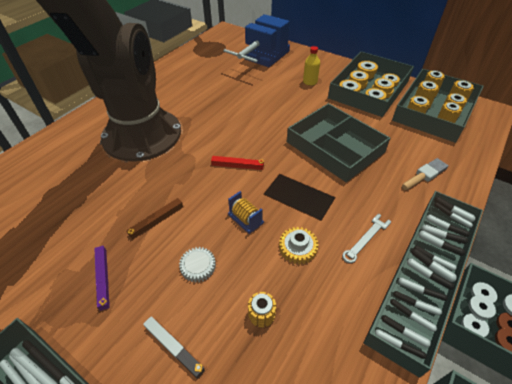

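The top view shows the box at (143,163), mat (227,165), rack with hob (275,190), cutter (276,139), gear (333,197), tall hob (341,132). The steel bar with the gold insert is at (389,172), with the red, brown and purple bars as decoys. The scene view agrees (bar at (173,346), insert at (197,369)).

```bash
cat > h.py <<'E'
import numpy as np,cv2,pickle
from scipy.spatial.transform import Rotation as Ro
def cloud(d,R=None,t=None):
    z=d["range_z"].astype(float);h,w=z.shape;u,v=np.meshgrid(np.arange(w),np.arange(h))
    K=d["mtx"];P=np.stack([(u-K[0,2])/K[0,0]*z,(v-K[1,2])/K[1,1]*z,z],-1)
    if "R" in d:return (P-d["t"])@d["R"]
    return P@R.T+t
def rays(d,uv,zp):
    "world points where the rays of pixels uv meet height zp"
    uv=np.asarray(uv,float).reshape(-1,2);K=d["mtx"]
    r=np.c_[(uv[:,0]-K[0,2])/K[0,0],(uv[:,1]-K[1,2])/K[1,1],np.ones(len(uv))]@d["R"]
    c=-d["R"].T@d["t"];return c+r*((zp-c[2])/r[:,2])[:,None]
def wrist(arm):
    s=arm.observe();d=arm.get_image("wrist");T=d["tool_from_camera"]
    Rt=Ro.from_rotvec(s["ee_rot"]).as_matrix()
    Rc=Rt@T[:3,:3];tc=Rt@T[:3,3]+s["position"]
    d["R"]=Rc.T;d["t"]=-Rc.T@tc
    return d,s
def rect(P):
    c,wh,a=cv2.minAreaRect(P[:,:2].astype(np.float32)*1000)
    if wh[0]<wh[1]:wh=wh[::-1];a-=90
    return np.round(c,1),np.round(wh,1),round((a+90)%180-90,1)
E
python3 - <<'E'
from h import *
d=pickle.load(open("i0.pkl","rb"))
W={n:cloud(d[n]) for n in d}
top=W["top"];reg={"box":(95,110,190,215),"rack":(258,170,292,210),"cutter":(255,120,297,160),"bar":(378,140,402,203),"gear":(315,180,352,214),"tall":(325,118,358,148),"red":(205,205,240,265)}
for n,(a,b,c,e) in reg.items():
    P=top[b:e,a:c].reshape(-1,3);tab=np.median(P[P[:,2]<.006,2]) if (P[:,2]<.006).any() else 0
    Q=P[P[:,2]>(.04 if n=="box" else .009)]
    zs=np.percentile(Q[:,2],[5,50,95]);print(n,"table",round(tab,4),"z",zs.round(4),rect(Q))
    if n=="box":
        f=P[(P[:,2]<.02)&(P[:,2]>-.01)];print(np.histogram(f[:,2],bins=8))
m=d["top"]["pixels"].max(2)<50
P=top[128:200,205:248][m[128:200,205:248]];print("mat",rect(P),np.median(P[:,2]))
# gold masks
for n in d:
    hsv=cv2.cvtColor(d[n]["pixels"],cv2.COLOR_RGB2HSV)
    g=cv2.inRange(hsv,(18,120,110),(32,255,255))
    k,l,st,ce=cv2.connectedComponentsWithStats(g)
    for i in range(1,k):
        if st[i,4]>8:
            P=W[n][l==i];
            if abs(P[:,1].mean())<.55 and P[:,0].mean()<.8:print(n,st[i],ce[i].round(1),P.mean(0).round(3))
# two views hob and bar
for n,(a,b,c,e) in {"hob":(225,190,268,232),"cutter":(275,222,322,266),"bar":(140,312,207,380)}.items():
    P=W["scene"][b:e,a:c].reshape(-1,3);Q=P[P[:,2]>.009];print("scene",n,np.percentile(Q[:,2],[5,50,95,99]).round(4),rect(Q))
cv2.imwrite("pics/crop0.png",cv2.resize(d["top"]["pixels"][100:220,90:420,::-1],None,fx=2.4,fy=2.4,interpolation=cv2.INTER_CUBIC))
E
```

```text
box table 0.0012 z [0.042  0.0533 0.0579] (array([507. , 174.5]), array([408. , 231.1]), 76.0)
(array([ 167, 1913, 3310, 2299,  361,   97,   75,   85]), array([-0.00756286, -0.00413546, -0.00070806,  0.00271934,  0.00614674,
        0.00957414,  0.01300154,  0.01642894,  0.01985634]))
rack table -0.0007 z [0.0131 0.0475 0.0598] (array([445.9, -75.8]), array([138.7,  65.2]), -33.2)
cutter table -0.0007 z [0.0158 0.0204 0.0429] (array([529.6, -76.1]), array([266.1,  88.3]), -9.5)
bar table -0.0009 z [0.0125 0.019  0.0235] (array([ 447.3, -253.4]), array([473.4, 136.7]), -64.2)
gear table -0.0008 z [0.0143 0.0177 0.021 ] (array([ 417.4, -161.5]), array([292.6,  77.8]), -70.7)
tall table -0.0009 z [0.0182 0.0534 0.0614] (array([ 520.9, -162.3]), array([377.4,  52.6]), -44.8)
red table -0.0006 z [0.0164 0.0195 0.0229] (array([334.5,  40. ]), array([141.1, 102.9]), 0.7)
mat (array([513. ,  48.3]), array([226. ,  94.3]), 6.1) 0.002309698952929065
scene [303  54  17  31 380] [310.8  68.8] [0.307 0.542 0.061]
scene [232 198  26  23 308] [243.2 208.3] [ 0.466 -0.097  0.048]
scene [279 227  40 
[... 646 characters left out ...]
[332.3 130.9] [ 0.641 -0.251  0.041]
top [332 135   5   3   9] [334. 136.] [ 0.625 -0.255  0.047]
top [335 136  15   6  32] [342.8 139.3] [ 0.615 -0.279  0.049]
top [389 146   5   5  14] [390.9 148.1] [ 0.599 -0.428  0.022]
top [265 181  21  20 195] [274.5 190.2] [ 0.466 -0.089  0.048]
top [ 20 237  17   7  73] [ 28.3 240.3] [0.32  0.543 0.113]
top [340 260   5   4  17] [341.9 261.6] [ 0.269 -0.287  0.022]
scene hob [0.0119 0.0462 0.0593 0.0616] (array([ 631.4, -277.3]), array([581.8,  78.5]), -48.7)
scene cutter [0.0135 0.0205 0.0427 0.0441] (array([ 714.9, -275.6]), array([509.4,  88.8]), -62.3)
scene bar [0.017  0.0198 0.0228 0.7183] (array([ 629.8, -452.7]), array([353.2,  45.7]), -15.5)
```

```bash
python3 - <<'E'
from h import *
d=pickle.load(open("i0.pkl","rb"))
W={n:cloud(d[n]) for n in d}
def comp(n,roi,lo,hi=.09):
    a,b,c,e=roi;P=W[n][b:e,a:c];m=((P[...,2]>lo)&(P[...,2]<hi)).astype(np.uint8)
    k,l,st,_=cv2.connectedComponentsWithStats(m);i=1+np.argmax(st[1:,4]);return P[l==i]
T={"box":(95,110,190,215,.035),"cheeks":(258,170,292,210,.012),"cutter":(255,120,297,160,.01),"hub":(255,120,297,160,.034),"bar":(378,140,402,203,.010),"gear":(315,180,352,214,.01),"tall":(325,118,358,148,.03)}
for n,r in T.items():
    Q=comp("top",r[:4],r[4]);print(n,len(Q),rect(Q),cv2.minEnclosingCircle(Q[:,:2].astype(np.float32)),np.percentile(Q[:,2],[50,95]).round(4))
S={"cheeks":(222,188,268,234,.012),"cutter":(275,222,322,266,.01),"hub":(275,222,322,266,.034),"bar":(140,312,207,380,.010),"box":(280,95,395,185,.035)}
for n,r in S.items():
    Q=comp("scene",r[:4],r[4]);print("scene",n,len(Q),rect(Q),cv2.minEnclosingCircle(Q[:,:2].astype(np.float32)),np.percentile(Q[:,2],[50,95]).round(4))
m=d["top"]["pixels"].max(2)<55
P=W["top"][128:200,205:248][m[128:200,205:248]];P=P[P[:,2]<.02];print("mat",rect(P))
E
```

```text
box 1234 (array([533.7, 281.7]), array([231.1, 187. ]), -14.0) ((0.5331761240959167, 0.28081855177879333), 0.14678855240345) [0.0526 0.0567]
cheeks 434 (array([465.6, -91. ]), array([81.9, 45.8]), -13.5) ((0.46540868282318115, -0.0912293791770935), 0.04483054205775261) [0.0478 0.0595]
cutter 700 (array([616.6, -90. ]), array([88.5, 88.4]), 69.7) ((0.6170223355293274, -0.09092345833778381), 0.04535041004419327) [0.0204 0.0428]
hub 186 (array([617. , -90.4]), array([43.7, 40.1]), 0.8) ((0.6170287132263184, -0.09071116149425507), 0.02209261618554592) [0.0411 0.0447]
bar 408 (array([ 530.9, -425.9]), array([149.3,  22.8]), -4.9) ((0.5311700105667114, -0.42450034618377686), 0.07492657750844955) [0.019  0.0228]
gear 553 (array([ 453.4, -261.3]), array([78.6, 78.4]), -14.1) ((0.453512966632843, -0.26213738322257996), 0.04048214852809906) [0.0177 0.0209]
tall 319 (array([ 635.6, -276.2]), array([53.8, 52.4]), -42.1) ((0.6355243921279907, -0.27589845657348633), 0.02793947048485279) [0.0547 0.0613]
scene cheeks 718 (array([467.4, -91.3]), array([83.6, 45.9]), -14.0) ((0.46743643283843994, -0.09142368286848068), 0.04459023475646973) [0.0468 0.0591]
scene cutter 1028 (array([618.4, -90.6]), array([89.5, 89.3]), -46.1) ((0.6182931065559387, -0.09041145443916321), 0.045978859066963196) [0.0205 0.0426]
scene hub 273 (array([618.3, -91.2]), array([43.2, 41. ]), -57.8) ((0.6190700531005859, -0.09075310081243515), 0.0227285698056221) [0.0415 0.0434]
scene bar 917 (array([ 532.6, -425.4]), array([150.8,  20.8]), -5.0) ((0.5325536727905273, -0.42578625679016113), 0.07599753141403198) [0.0197 0.0224]
scene box 1774 (array([535.3, 282.4]), array([233.3, 190.8]), -13.7) ((0.5349633097648621, 0.2814091444015503), 0.14715224504470825) [0.048  0.0556]
mat (array([539. ,  51.8]), array([168.2,  88.6]), 1.7)
```

View pics/crop0.png

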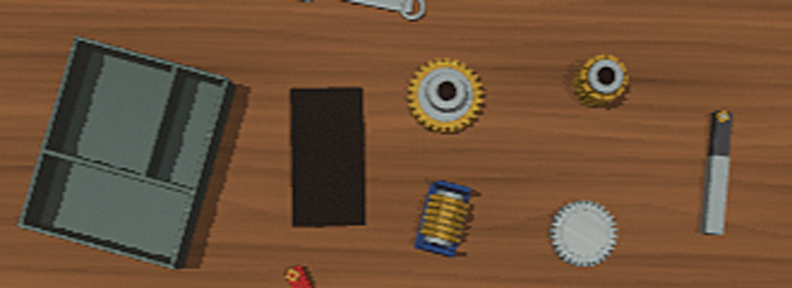

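```bash
cat >> h.py <<'E'
def psi(rv):
    x=Ro.from_rotvec(rv).as_matrix()[:,0];return np.degrees(np.arctan2(x[1],x[0]))
def need(p,rv,tgt,ps):
    "turn about tool z first (units of .1 rad), then shift in the turned tool axes (units of .025 m)"
    a=psi(rv);dt=(a-ps+90)%180-90 if ps is not None else 0
    q=np.radians(a-dt);d=np.array(tgt)-p;c,s=np.cos(q),np.sin(q)
    tilt=Ro.from_rotvec(rv).as_matrix()[:,2]
    print("psi",round(a,2),"turn",round(np.radians(dt)/.1,2),"shift",np.round(np.array([d[0]*c+d[1]*s,d[0]*s-d[1]*c,-d[2]])/.025,2),"toolz",tilt.round(3))
E
python3 - <<'E'
from h import *
from cell import arm
s=arm.observe();need(s["position"],s["ee_rot"],(.5315,-.4255,.15),-5)
E
```

```text
psi 21.29 turn 4.59 shift [11.6  -7.29  3.04] toolz [-0.001  0.001 -1.   ]
```

Request:
carry_out(
  commands=[
    [1, 0, 0, 0.6, 0, 0, 0.92],
    [1, 0, 0, 0.6, 0, 0, 0.92],
    [1, 0, 0, 0.6, 0, 0, 0.92],
    [1, 0, 0, 0.6, 0, 0, 0.92],
    [1, 0, 0, 0.6, 0, 0, 0.92],
  ],
)

```text
clock: 0.6
position: [0.2269, -0.582, 0.1507]
ee_rot: [-3.138, 0.145, 0.001]
force: [-0.3, 0.0, 0.3]
width: 1.0
gripper_force: 0.0
```

Request:
carry_out(
  commands=[
    [1, 0.97, -0.61, 0, 0, 0, 0],
    [1, 0.97, -0.61, 0, 0, 0, 0],
    [1, 0.97, -0.61, 0, 0, 0, 0],
    [1, 0.97, -0.61, 0, 0, 0, 0],
    [1, 0.97, -0.61, 0, 0, 0, 0],
    [1, 0.97, -0.61, 0, 0, 0, 0],
  ],
)

```text
clock: 1.2
position: [0.3809, -0.5031, 0.1513]
ee_rot: [-3.138, 0.139, 0.001]
force: [-0.1, -0.6, 0.1]
width: 0.998
gripper_force: 0.0
```

Request:
carry_out(
  commands=[
    [0.6, 0.97, -0.61, 0, 0, 0, 0],
    [0.6, 0.97, -0.61, 0, 0, 0, 0],
    [0.6, 0.97, -0.61, 0, 0, 0, 0],
    [0.6, 0.97, -0.61, 0, 0, 0, 0],
    [0.6, 0.97, -0.61, 0, 0, 0, 0],
    [0.6, 0.97, -0.61, 0, 0, 0, 0],
  ],
)

```text
clock: 1.8
position: [0.5338, -0.4249, 0.1513]
ee_rot: [-3.138, 0.139, 0.001]
force: [-0.5, -0.3, -0.8]
width: 0.608
gripper_force: 0.0
```

```bash
python3 - <<'E'
from h import *
from cell import arm
d,s=wrist(arm);print(s["joints"].round(2))
cv2.imwrite("pics/w1.png",d["pixels"][:,:,::-1])
P=cloud(d);print(-d["R"].T@d["t"])
m=((P[...,2]>.01)&(P[...,2]<.04)&(abs(P[...,0]-.53)<.12)&(abs(P[...,1]+.425)<.05)).astype(np.uint8)
k,l,st,c=cv2.connectedComponentsWithStats(m);i=1+np.argmax(st[1:,4]);Q=P[l==i];print(st[i],rect(Q),np.median(Q[:,2]))
need(s["position"],s["ee_rot"],(.532,-.4255,.004),-5)
E
```

```text
[ 0.54  0.59  0.09  1.51 -0.06  1.05 -1.02]
[ 0.61579012 -0.43301063  0.3082156 ]
[ 243   97   24  153 3259] (array([ 531.2, -426.3]), array([150.6,  20.8]), -4.9) 0.019130196165540726
psi -5.06 turn -0.01 shift [-0.07  0.03  5.89] toolz [-0.001  0.    -1.   ]
```

View pics/w1.png

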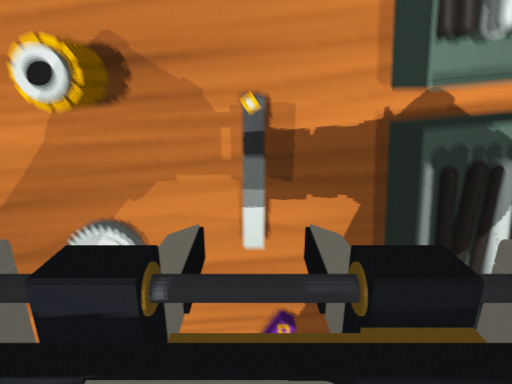

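The wrist view shows the bar at (254,170), insert at (250,102), centred between the fingers and agreeing with the other views.

Request:
carry_out(
  commands=[
    [0.6, -0.05, 0, 1, 0, 0, 0],
    [0.6, 0, 0, 1, 0, 0, 0],
    [0.6, 0, 0, 1, 0, 0, 0],
    [0.6, 0, 0, 1, 0, 0, 0],
    [0.6, 0, 0, 1, 0, 0, 0],
    [0.6, 0, 0, 0.6, 0, 0, 0],
    [0.6, 0, 0, 0.25, 0, 0, 0],
  ],
  squeeze=40,
)

```text
clock: 2.55
position: [0.5308, -0.4249, 0.0036]
ee_rot: [-3.137, 0.139, 0.004]
force: [0.4, 0.2, 0.3]
width: 0.605
gripper_force: 0.0
```

Request:
carry_out(
  commands=[
    [0, 0, 0, 0, 0, 0, 0],
    [0, 0, 0, 0, 0, 0, 0],
    [0, 0, 0, 0, 0, 0, 0],
    [0, 0, 0, 0, 0, 0, 0],
    [0, 0, 0, 0, 0, 0, 0],
  ],
)

```text
clock: 3.05
position: [0.5321, -0.4257, 0.0062]
ee_rot: [3.138, -0.139, 0.001]
force: [0.1, -1.0, 4.7]
width: 0.213
gripper_force: 20.5
```

Request:
carry_out(
  commands=[
    [0, 0, 0, -0.5, 0, 0, 0],
    [0, 0, 0, -0.9, 0, 0, 0],
    [0, 0, 0, -1, 0, 0, -0.8],
    [0, 0, 0, -1, 0, 0, -0.9],
    [0, 0, 0, -1, 0, 0, -1],
    [0, 0, 0, -0.6, 0, 0, -1],
    [0, 0, 0, 0, 0, 0, -1],
    [0, 0, 0, 0, 0, 0, -1],
  ],
)

```text
clock: 3.85
position: [0.5316, -0.4257, 0.1318]
ee_rot: [3.049, 0.755, 0.0]
force: [-0.9, 0.3, -4.8]
width: 0.215
gripper_force: 40.0
```

Request:
carry_out(
  commands=[
    [0, 0, 0, 0, 0, 0, -1],
    [0, 0, 0, 0, 0, 0, -1],
    [0, 0, 0, 0, 0, 0, -1],
    [0, 0, 0, 0, 0, 0, -1],
    [0, 0, 0, 0, 0, 0, -1],
    [0, 0, 0, 0, 0, 0, -1],
    [0, 0, 0, 0, 0, 0, -1],
    [0, 0, 0, 0, 0, 0, -1],
  ],
)

```text
clock: 4.65
position: [0.5311, -0.4256, 0.1308]
ee_rot: [-2.514, -1.883, 0.001]
force: [-0.2, 0.3, -4.2]
width: 0.215
gripper_force: 40.0
```

```bash
python3 - <<'E'
from h import *
from cell import arm
s=arm.observe();print(s["joints"].round(2),s["position"],s["gripper_force"],s["width"]);need(s["position"],s["ee_rot"],(.468,.298,.13),76.2)
E
```

```text
[ 0.76  0.62 -0.27  1.51  0.18  1.03  0.17] [ 0.53109941 -0.42556922  0.13078282] 39.997451305389404 0.21469475188295667
psi 73.65 turn -0.44 shift [27.51 -9.35  0.03] toolz [-0.001 -0.    -1.   ]
```

Request:
carry_out(
  commands=[
    [0, 0, 0, 0, 0, 0, -0.44],
    [0, 0.98, -0.33, 0, 0, 0, 0],
    [0, 0.98, -0.33, 0, 0, 0, 0],
    [0, 0.98, -0.33, 0, 0, 0, 0],
    [0, 0.98, -0.33, 0, 0, 0, 0],
    [0, 0.98, -0.33, 0, 0, 0, 0],
    [0, 0.98, -0.33, 0, 0, 0, 0],
    [0, 0.98, -0.33, 0, 0, 0, 0],
  ],
)

```text
clock: 5.45
position: [0.5167, -0.2444, 0.1309]
ee_rot: [2.477, 1.933, -0.001]
force: [0.4, -0.6, -4.4]
width: 0.213
gripper_force: 40.0
```

Request:
carry_out(
  commands=[
    [0, 0.98, -0.33, 0, 0, 0, 0],
    [0, 0.98, -0.33, 0, 0, 0, 0],
    [0, 0.98, -0.33, 0, 0, 0, 0],
    [0, 0.98, -0.33, 0, 0, 0, 0],
    [0, 0.98, -0.33, 0, 0, 0, 0],
    [0, 0.98, -0.33, 0, 0, 0, 0],
    [0, 0.98, -0.33, 0, 0, 0, 0],
    [0, 0.98, -0.33, 0, 0, 0, 0],
  ],
)

```text
clock: 6.25
position: [0.5004, -0.0385, 0.131]
ee_rot: [2.476, 1.932, -0.001]
force: [1.2, -0.2, -3.9]
width: 0.212
gripper_force: 40.0
```

Request:
carry_out(
  commands=[
    [0, 0.98, -0.33, 0, 0, 0, 0],
    [0, 0.98, -0.33, 0, 0, 0, 0],
    [0, 0.98, -0.33, 0, 0, 0, 0],
    [0, 0.98, -0.33, 0, 0, 0, 0],
    [0, 0.98, -0.33, 0, 0, 0, 0],
    [0, 0.98, -0.33, 0, 0, 0, 0],
    [0, 0.98, -0.33, 0, 0, 0, 0],
    [0, 0.98, -0.33, 0, 0, 0, 0],
  ],
)

```text
clock: 7.05
position: [0.4841, 0.1676, 0.131]
ee_rot: [2.476, 1.932, -0.001]
force: [0.1, 0.2, -4.4]
width: 0.21
gripper_force: 40.0
```

Request:
carry_out(
  commands=[
    [0, 0.98, -0.33, 0, 0, 0, 0],
    [0, 0.98, -0.33, 0, 0, 0, 0],
    [0, 0.98, -0.33, 0, 0, 0, 0],
    [0, 0.98, -0.33, 0, 0, 0, 0],
    [0, 0.98, -0.33, 0, 0, 0, 0],
    [0, 0, 0, 0, 0, 0, 0],
  ],
)

```text
clock: 7.65
position: [0.4729, 0.3003, 0.1313]
ee_rot: [-2.47, -1.938, -0.003]
force: [-0.7, 0.8, -4.4]
width: 0.213
gripper_force: 40.0
```

```bash
python3 - <<'E'
from h import *
from cell import arm
d,s=wrist(arm);print(s["joints"].round(2),s["position"],s["clock"]);need(s["position"],s["ee_rot"],(.468,.298,.13),76.2)
cv2.imwrite("pics/w2.png",d["pixels"][:,:,::-1]);pickle.dump(d,open("w2.pkl","wb"))
P=cloud(d).reshape(-1,3)
Q=P[(P[:,2]>.046)&(P[:,2]<.065)&(P[:,1]>.1)];print(rect(Q),np.percentile(Q[:,2],[5,50,95]))
E
```

```text
[-0.35  0.47 -0.43  1.82  0.24  0.9  -1.13] [0.47292071 0.30025455 0.13126326] 7.65
psi 76.22 turn 0.0 shift [-0.13 -0.17  0.05] toolz [ 0.     0.003 -1.   ]
(array([536.4, 293. ]), array([232.2, 163.6]), -14.4) [0.04742886 0.05364317 0.05495533]
```

View pics/w2.png

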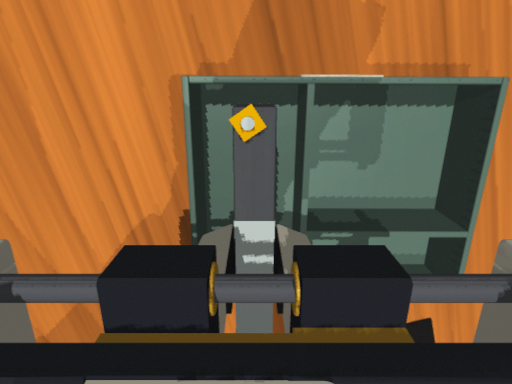

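The bar (cols 234–275) lies along the front lane (cols 195–300), insert end at (247,123). Lower it.

Request:
carry_out(
  commands=[
    [0, -0.13, -0.17, 0.5, 0, 0, 0],
    [0, 0, 0, 1, 0, 0, 0],
    [0, 0, 0, 1, 0, 0, 0],
    [0, 0, 0, 1, 0, 0, 0],
    [0, 0, 0, 0.7, 0, 0, 0],
    [0, 0, 0, 0.4, 0, 0, 0],
    [0, 0, 0, 0.15, 0, 0, 0],
    [0, 0, 0, 0, 0, 0, 0],
  ],
)

```text
clock: 8.5
position: [0.4695, 0.2935, 0.0119]
ee_rot: [2.476, 1.932, -0.0]
force: [0.3, -0.2, -4.7]
width: 0.213
gripper_force: 40.0
```

Request:
carry_out(
  commands=[
    [0, 0.1, 0, 0.06, 0, 0, 0],
    [0, 0, 0, 0.04, 0, 0, 0],
    [0, 0, 0, 0, 0, 0, 0],
  ],
)

```text
clock: 8.8
position: [0.4705, 0.2971, 0.0101]
ee_rot: [-2.476, -1.934, -0.003]
force: [0.5, 0.3, 1.1]
width: 0.215
gripper_force: 40.0
```

Request:
carry_out(
  commands=[
    [0.37, 0, 0, 0, 0, 0, 0],
    [0.37, 0, 0, 0, 0, 0, 0],
    [0.37, 0, 0, -0.4, 0, 0, 0],
    [0.37, 0, 0, -1, 0, 0, 0],
    [0.37, 0, 0, -1, 0, 0, 0],
    [0.37, 0, 0, -1, 0, 0, 0],
    [0.7, 0, 0, -1, 0, 0, 0],
    [0.7, 0, 0, -0.4, 0, 0, 0],
  ],
)

```text
clock: 9.6
position: [0.4708, 0.2971, 0.1322]
ee_rot: [2.476, 1.933, 0.006]
force: [-0.1, -0.7, -0.3]
width: 0.496
gripper_force: 0.0
```

```bash
python3 - <<'E'
from h import *
from cell import arm
d,s=wrist(arm);P=cloud(d).reshape(-1,3);print(s["joints"].round(2))
cv2.imwrite("pics/w3.png",d["pixels"][:,:,::-1]);pickle.dump(d,open("w3.pkl","wb"))
a=np.radians(-13.8);B=(P[:,:2]-[.5345,.282])@np.array([[np.cos(a),-np.sin(a)],[np.sin(a),np.cos(a)]])
m=(abs(B[:,0]+.0685)<.04)&(abs(B[:,1])<.085)
z=P[m,2];f=z[z<.012];print("floor",np.median(f),"bar",np.median(z[(z>.018)&(z<.03)]));Q=P[m&(P[:,2]>.018)&(P[:,2]<.03)];print(rect(Q))
m=(abs(B[:,0]-.0445)<.05)&(abs(B[:,1]-.03)<.045);print("bay floor",np.median(P[m,2]))
r=(P[:,2]>.048)&(P[:,2]<.06)&(abs(B[:,0])<.13)&(abs(B[:,1])<.1);Bx=B[r]
for c in(-.113,-.024,.113):k=abs(Bx[:,0]-c)<.008;print(c,k.sum(),np.median(Bx[k,0]))
for c in(-.029,.09):k=(abs(Bx[:,1]-c)<.008)&(Bx[:,0]>-.01)&(Bx[:,0]<.1);print(c,k.sum(),np.median(Bx[k,1]) if k.any() else 0)
need(s["position"],s["ee_rot"],(.6175,-.0905,.13),76.2)
E
```

```text
[-0.34  0.46 -0.43  1.83  0.24  0.9  -1.13]
floor 0.002975228333227653 bar 0.023124918917926503
(array([470.1, 296. ]), array([151.1,  21.2]), 76.3)
bay floor 0.0033058330028655964
-0.113 1291 -0.11277431925184644
-0.024 1355 -0.02495244454336807
0.113 2362 0.11038541647314286
-0.029 1133 -0.02791737435914839
0.09 1090 0.0895517707196605
psi 75.96 turn -0.04 shift [-13.66   9.4    0.09] toolz [ 0.003  0.002 -1.   ]
```

Bar lies flat at floor height (top 23 mm), yaw 76.3°. Now the cutter.

Request:
carry_out(
  commands=[
    [0.75, -0.976, 0.671, 0, 0, 0, -0.04],
    [0.75, -0.976, 0.671, 0, 0, 0, 0],
    [0.75, -0.976, 0.671, 0, 0, 0, 0],
    [0.75, -0.976, 0.671, 0, 0, 0, 0],
    [0.75, -0.976, 0.671, 0, 0, 0, 0],
    [0.75, -0.976, 0.671, 0, 0, 0, 0],
    [0.75, -0.976, 0.671, 0, 0, 0, 0],
  ],
)

```text
clock: 10.35
position: [0.5427, 0.1009, 0.1284]
ee_rot: [-2.472, -1.938, 0.002]
force: [0.9, -0.2, -1.3]
width: 0.748
gripper_force: 0.0
```

Request:
carry_out(
  commands=[
    [0.75, -0.976, 0.671, 0, 0, 0, 0],
    [0.75, -0.976, 0.671, 0, 0, 0, 0],
    [0.75, -0.976, 0.671, 0, 0, 0, 0],
    [0.75, -0.976, 0.671, 0, 0, 0, 0],
    [0.75, -0.976, 0.671, 0, 0, 0, 0],
    [0.75, -0.976, 0.671, 0, 0, 0, 0],
    [0.75, -0.976, 0.671, 0, 0, 0, 0],
    [0.75, 0, 0, 0, 0, 0, 0],
  ],
)

```text
clock: 11.15
position: [0.6164, -0.0975, 0.1278]
ee_rot: [2.477, 1.929, -0.004]
force: [-0.7, 0.0, 0.6]
width: 0.749
gripper_force: 0.0
```

```bash
python3 - <<'E'
from h import *
from cell import arm
d,s=wrist(arm);P=cloud(d);pickle.dump(d,open("w4.pkl","wb"))
g=(np.hypot(P[...,0]-.6175,P[...,1]+.0905)<.06)
for lo,hi in((.012,.03),(.036,.05)):
    Q=P[g&(P[...,2]>lo)&(P[...,2]<hi)];print(len(Q),rect(Q),cv2.minEnclosingCircle(Q[:,:2].astype(np.float32)),np.median(Q[:,2]))
need(s["position"],s["ee_rot"],(.6177,-.0905,.0225),76.2)
E
```

```text
5194 (array([617.2, -90.5]), array([89.7, 89.6]), -75.5) ((0.6170254349708557, -0.09069827198982239), 0.04532963037490845) 0.019350045914961762
2194 (array([617.2, -90.4]), array([43. , 42.8]), 74.9) ((0.6169036626815796, -0.09048232436180115), 0.02219078131020069) 0.04109960793513409
psi 75.82 turn -0.07 shift [ 0.28 -0.02  4.21] toolz [-0.001 -0.003 -1.   ]
```

Request:
carry_out(
  commands=[
    [0.75, 0.28, -0.02, 0.5, 0, 0, -0.07],
    [0.75, 0, 0, 1, 0, 0, 0],
    [0.75, 0, 0, 1, 0, 0, 0],
    [0.75, 0, 0, 1, 0, 0, 0],
    [0.75, 0, 0, 0.45, 0, 0, 0],
    [0.75, 0, 0, 0.1, 0, 0, 0],
    [0.75, 0, 0, 0, 0, 0, 0],
  ],
)

```text
clock: 11.9
position: [0.6174, -0.0837, 0.028]
ee_rot: [-2.464, -1.948, -0.0]
force: [0.2, -0.0, -0.1]
width: 0.753
gripper_force: 0.0
```

```bash
python3 - <<'E'
from h import *
from cell import arm
for i in range(3):
    s=arm.observe();print(s["position"],s["joints"].round(4));arm.get_image("wrist")
need(s["position"],s["ee_rot"],(.6172,-.0905,.024),76.2)
E
```

```text
[ 0.6174332  -0.0836588   0.02799706] [ 0.2662  0.6723 -0.3239  1.7449  0.2877  0.7713 -0.4326]
[ 0.6179403  -0.08393983  0.02868378] [ 0.2666  0.6715 -0.3239  1.7443  0.2876  0.7716 -0.4325]
[ 0.61821863 -0.08422251  0.02904065] [ 0.2668  0.671  -0.3238  1.744   0.2877  0.7716 -0.4325]
psi 76.61 turn 0.07 shift [-0.25  0.02  0.2 ] toolz [ 0.002  0.    -1.   ]
```

Request:
carry_out(
  commands=[
    [0.75, -0.22, 0.02, 0.1, 0, 0, 0.05],
    [0.75, 0, 0, 0.1, 0, 0, 0],
    [0.75, 0, 0, 0, 0, 0, 0],
    [0.75, 0, 0, 0, 0, 0, 0],
  ],
)

```text
clock: 12.45
position: [0.6166, -0.0902, 0.023]
ee_rot: [-2.471, -1.94, 0.0]
force: [0.4, -0.1, -0.3]
width: 0.75
gripper_force: 0.0
```

```bash
python3 - <<'E'
from h import *
from cell import arm
s=arm.observe();print(s["position"],s["force"])
need(s["position"],s["ee_rot"],(.6172,-.0905,.024),76.2)
E
```

```text
[ 0.61657519 -0.09018855  0.02298138] [ 0.38133317 -0.14581601 -0.29401057]
psi 76.29 turn 0.02 shift [-0.01  0.03 -0.04] toolz [-0.  0. -1.]
```

Well centred. Grip and lift.

Request:
carry_out(
  commands=[
    [0, 0, 0, 0, 0, 0, 0],
    [0, 0, 0, 0, 0, 0, 0],
    [0, 0, 0, 0, 0, 0, 0],
    [0, 0, 0, 0, 0, 0, 0],
    [0, 0, 0, 0, 0, 0, 0],
  ],
  squeeze=50,
)

```text
clock: 12.95
position: [0.6168, -0.0901, 0.023]
ee_rot: [2.47, 1.941, 0.0]
force: [0.8, 0.0, 0.1]
width: 0.471
gripper_force: 50.0
```

Request:
carry_out(
  commands=[
    [0, 0, 0, -0.4, 0, 0, 0],
    [0, 0, 0, -0.8, 0, 0, 0],
    [0, 0, 0, -1, 0, 0, 0],
    [0, 0, 0, -1, 0, 0, 0],
    [0, 0, 0, -0.9, 0, 0, 0],
    [0, 0, 0, -0.4, 0, 0, 0],
  ],
)

```text
clock: 13.55
position: [0.617, -0.0901, 0.1376]
ee_rot: [2.469, 1.94, 0.002]
force: [0.5, 0.1, -6.2]
width: 0.467
gripper_force: 50.0
```

```bash
python3 - <<'E'
from h import *
from cell import arm
s=arm.observe();print(s["position"],s["force"],s["gripper_force"],s["width"])
need(s["position"],s["ee_rot"],(.5845,.301,.135),76.2)
E
```

```text
[ 0.61703917 -0.09005452  0.13764262] [ 0.45982095  0.09876958 -6.20983988] 49.99829292297363 0.46748688930617505
psi 76.31 turn 0.02 shift [14.88 -5.    0.11] toolz [ 0.002 -0.    -1.   ]
```

Request:
carry_out(
  commands=[
    [0, 0.5, -0.17, 0, 0, 0, 0],
    [0, 0.99, -0.333, 0, 0, 0, 0],
    [0, 0.99, -0.333, 0, 0, 0, 0],
    [0, 0.99, -0.333, 0, 0, 0, 0],
    [0, 0.99, -0.333, 0, 0, 0, 0],
    [0, 0.99, -0.333, 0, 0, 0, 0],
    [0, 0.99, -0.333, 0, 0, 0, 0],
    [0, 0.99, -0.333, 0, 0, 0, 0],
  ],
)

```text
clock: 14.35
position: [0.598, 0.1071, 0.1337]
ee_rot: [-2.468, -1.941, 0.004]
force: [0.8, 0.1, -6.5]
width: 0.467
gripper_force: 50.0
```

Request:
carry_out(
  commands=[
    [0, 0.99, -0.333, 0, 0, 0, 0],
    [0, 0.99, -0.333, 0, 0, 0, 0],
    [0, 0.99, -0.333, 0, 0, 0, 0],
    [0, 0.99, -0.333, 0, 0, 0, 0],
    [0, 0.99, -0.333, 0, 0, 0, 0],
    [0, 0.99, -0.333, 0, 0, 0, 0],
    [0, 0.99, -0.333, 0, 0, 0, 0],
    [0, 0.52, -0.17, 0, 0, 0, 0],
  ],
)

```text
clock: 15.15
position: [0.5805, 0.3046, 0.1338]
ee_rot: [-2.465, -1.944, 0.003]
force: [-1.2, 0.5, -6.0]
width: 0.468
gripper_force: 50.0
```

Request:
carry_out(
  commands=[
    [0, 0, 0, 0, 0, 0, 0],
    [0, 0, 0, 0, 0, 0, 0],
    [0, 0, 0, 0, 0, 0, 0],
  ],
)

```text
clock: 15.45
position: [0.5834, 0.299, 0.1348]
ee_rot: [2.471, 1.938, -0.003]
force: [0.1, -0.4, -6.1]
width: 0.469
gripper_force: 50.0
```

```bash
python3 - <<'E'
from h import *
from cell import arm
s=arm.observe();print(s["position"],s["force"],s["gripper_force"],s["joints"].round(2))
need(s["position"],s["ee_rot"],(.5845,.301,.029),76.2)
E
```

```text
[0.58343616 0.29902115 0.13479747] [ 0.09258754 -0.44157263 -6.05858768] 49.998271465301514 [-0.31  0.6  -0.39  1.57  0.25  1.02 -1.01]
psi 76.2 turn 0.0 shift [0.09 0.02 4.23] toolz [-0.001 -0.002 -1.   ]
```

Request:
carry_out(
  commands=[
    [0, 0.08, 0, 0.5, 0, 0, 0],
    [0, 0, 0, 1, 0, 0, 0],
    [0, 0, 0, 1, 0, 0, 0],
    [0, 0, 0, 1, 0, 0, 0],
    [0, 0, 0, 0.5, 0, 0, 0],
    [0, 0, 0, 0.2, 0, 0, 0],
    [0, 0, 0, 0, 0, 0, 0],
    [0, 0, 0, 0, 0, 0, 0],
  ],
)

```text
clock: 16.25
position: [0.5845, 0.3033, 0.0315]
ee_rot: [2.471, 1.94, 0.003]
force: [-0.7, 0.4, -5.9]
width: 0.467
gripper_force: 50.0
```

Request:
carry_out(
  commands=[
    [0, 0, 0, 0.04, 0, 0, 0],
    [0, 0, 0, 0.04, 0, 0, 0],
    [0, 0, 0, 0, 0, 0, 0],
  ],
)

```text
clock: 16.55
position: [0.5839, 0.303, 0.0289]
ee_rot: [2.47, 1.941, 0.001]
force: [-0.6, -0.2, -6.7]
width: 0.47
gripper_force: 50.0
```

Request:
carry_out(
  commands=[
    [0, 0, 0, 0.05, 0, 0, 0],
    [0, 0, 0, 0.04, 0, 0, 0],
    [0, 0, 0, 0, 0, 0, 0],
  ],
)

```text
clock: 16.85
position: [0.5839, 0.303, 0.027]
ee_rot: [2.47, 1.94, 0.001]
force: [-2.2, -2.0, 4.6]
width: 0.468
gripper_force: 50.0
```

Request:
carry_out(
  commands=[
    [0.68, 0, 0, 0, 0, 0, 0],
    [0.68, 0, 0, 0, 0, 0, 0],
    [0.68, 0, 0, -0.2, 0, 0, 0],
    [0.68, 0, 0, -0.8, 0, 0, 0],
    [0.68, 0, 0, -1, 0, 0, 0],
    [0.68, 0, 0, -1, 0, 0, 0],
    [0.68, 0, 0, -1, 0, 0, 0],
    [1, 0, 0, -0.8, 0, 0, 0],
  ],
)

```text
clock: 17.65
position: [0.5842, 0.3033, 0.1484]
ee_rot: [2.47, 1.941, 0.003]
force: [-0.2, -0.5, 0.0]
width: 0.726
gripper_force: 0.0
```

```bash
python3 - <<'E'
from h import *
from cell import arm
s=arm.observe();t=arm.get_image("top");P=cloud(t)
B=P[110:215,95:190].reshape(-1,3)
g=B[(np.hypot(B[:,0]-.584,B[:,1]-.302)<.05)];q=g[(g[:,2]>.015)&(g[:,2]<.034)];print("disc z",np.median(q[:,2]),rect(q));q=g[(g[:,2]>.036)&(g[:,2]<.05)];print("hub",np.median(q[:,2]),rect(q))
print(s["position"],s["joints"].round(2))
need(s["position"],s["ee_rot"],(.4665,-.091,.13),-13.7)
E
```

```text
disc z 0.023646159709185113 (array([592.7, 294.4]), array([90.5, 65.7]), 53.4)
hub 0.045224991520703285 (array([586.4, 299.4]), array([43.5, 34.9]), 57.3)
[0.58420722 0.30334611 0.14836659] [-0.31  0.59 -0.39  1.55  0.25  1.05 -1.  ]
psi 76.3 turn -15.71 shift [  0.84 -16.44   0.73] toolz [ 0.002  0.001 -1.   ]
```

Request:
carry_out(
  commands=[
    [1, 0, 0, 0, 0, 0, -0.6],
    [1, 0, 0, 0, 0, 0, -1],
    [1, 0, 0, 0, 0, 0, -1],
    [1, 0, 0, 0, 0, 0, -1],
    [1, 0, 0, 0, 0, 0, -1],
    [1, 0, 0, 0, 0, 0, -1],
    [1, 0, 0, 0, 0, 0, -1],
    [1, 0, 0, 0, 0, 0, -1],
  ],
)

```text
clock: 18.5
position: [0.5839, 0.303, 0.1463]
ee_rot: [1.569, 2.722, 0.001]
force: [-0.4, -0.2, -0.3]
width: 0.999
gripper_force: 0.0
```

Request:
carry_out(
  commands=[
    [1, 0, 0, 0, 0, 0, -1],
    [1, 0, 0, 0, 0, 0, -1],
    [1, 0, 0, 0, 0, 0, -1],
    [1, 0, 0, 0, 0, 0, -1],
    [1, 0, 0, 0, 0, 0, -1],
    [1, 0, 0, 0, 0, 0, -1],
    [1, 0, 0, 0, 0, 0, -1],
    [1, 0, 0, 0, 0, 0, -1],
  ],
)

```text
clock: 19.3
position: [0.5839, 0.3029, 0.1464]
ee_rot: [0.385, 3.117, 0.001]
force: [1.1, -0.3, -0.6]
width: 1.001
gripper_force: 0.0
```

Request:
carry_out(
  commands=[
    [1, 0.05, -0.5, 0.05, 0, 0, -0.1],
    [1, 0.05, -1, 0.05, 0, 0, 0],
    [1, 0.05, -1, 0.05, 0, 0, 0],
    [1, 0.05, -1, 0.05, 0, 0, 0],
    [1, 0.05, -1, 0.05, 0, 0, 0],
    [1, 0.05, -1, 0.05, 0, 0, 0],
    [1, 0.05, -1, 0.05, 0, 0, 0],
    [1, 0.05, -1, 0.05, 0, 0, 0],
  ],
)

```text
clock: 20.1
position: [0.5286, 0.1213, 0.1362]
ee_rot: [0.381, 3.118, -0.001]
force: [0.6, -0.1, 0.4]
width: 1.004
gripper_force: 0.0
```

Request:
carry_out(
  commands=[
    [1, 0.05, -1, 0.05, 0, 0, 0],
    [1, 0.05, -1, 0.05, 0, 0, 0],
    [1, 0.05, -1, 0.05, 0, 0, 0],
    [1, 0.05, -1, 0, 0, 0, 0],
    [1, 0.05, -0.7, 0, 0, 0, 0],
    [1, 0, -0.3, 0, 0, 0, 0],
    [1, 0, 0, 0, 0, 0, 0],
    [1, 0, 0, 0, 0, 0, 0],
  ],
)

```text
clock: 20.9
position: [0.4938, 0.0039, 0.1327]
ee_rot: [0.377, 3.118, 0.001]
force: [-1.3, 0.4, -0.4]
width: 0.997
gripper_force: 0.0
```

```bash
python3 - <<'E'
from h import *
from cell import arm
d,s=wrist(arm);print(s["position"],s["joints"].round(2));need(s["position"],s["ee_rot"],(.4665,-.091,.013),-13.7)
cv2.imwrite("pics/w5.png",d["pixels"][:,:,::-1]);pickle.dump(d,open("w5.pkl","wb"))
P=cloud(d);near=(np.hypot(P[...,0]-.4665,P[...,1]+.091)<.06)&(P[...,2]>.014)&(P[...,2]<.07)
print("all",rect(P[near]))
hsv=cv2.cvtColor(d["pixels"],cv2.COLOR_RGB2HSV);g=(cv2.inRange(hsv,(15,80,60),(35,255,255))>0)&near
b=(cv2.inRange(hsv,(100,80,30),(130,255,255))>0)&near
print("gold",g.sum(),rect(P[g]),np.percentile(P[g][:,2],[50,98]));print("blue",b.sum(),rect(P[b]),np.percentile(P[b][:,2],[50,98]))
E
```

```text
[0.49375447 0.00387982 0.13268738] [ 0.52  0.47 -0.85  1.95  0.44  0.91  0.78]
psi 166.22 turn -0.01 shift [ 0.16 -3.95  4.79] toolz [ 0.001  0.    -1.   ]
all (array([465.1, -90.4]), array([82.2, 47. ]), -13.2)
gold 3530 (array([467.5, -91. ]), array([54.2, 47. ]), -13.2) [0.04801837 0.05384947]
blue 1531 (array([464.7, -90.1]), array([81.2, 40. ]), -13.4) [0.05015912 0.05985571]
```

Request:
carry_out(
  commands=[
    [1, 0.08, -1, 0, 0, 0, 0.06],
    [1, 0.08, -1, 0, 0, 0, 0],
    [1, 0, -1, 0, 0, 0, 0],
    [1, 0, -0.65, 0, 0, 0, 0],
    [1, 0, -0.3, 0, 0, 0, 0],
    [1, 0, 0, 0, 0, 0, 0],
    [1, 0, 0, 0, 0, 0, 0],
  ],
)

```text
clock: 21.65
position: [0.4663, -0.0903, 0.1326]
ee_rot: [0.383, 3.118, 0.001]
force: [-0.5, 0.3, 0.4]
width: 0.998
gripper_force: 0.0
```

```bash
python3 - <<'E'
from h import *
from cell import arm
d,s=wrist(arm);print(s["position"],s["joints"].round(2));need(s["position"],s["ee_rot"],(.4665,-.0907,.013),-13.4)
P=cloud(d);near=(np.hypot(P[...,0]-.4665,P[...,1]+.091)<.06)&(P[...,2]>.014)&(P[...,2]<.07)
hsv=cv2.cvtColor(d["pixels"],cv2.COLOR_RGB2HSV);g=(cv2.inRange(hsv,(15,80,60),(35,255,255))>0)&near
print("all",rect(P[near]));print("gold",g.sum(),rect(P[g]))
E
```

```text
[ 0.46626677 -0.09032445  0.13263193] [ 0.74  0.44 -0.85  1.99  0.42  0.89  0.98]
psi 165.98 turn -0.11 shift [-0.01 -0.01  4.79] toolz [ 0.001  0.001 -1.   ]
all (array([465. , -90.4]), array([81.9, 46.1]), -13.4)
gold 3243 (array([470.3, -91.7]), array([60.8, 46. ]), -13.1)
```

Request:
carry_out(
  commands=[
    [1, 0, 0, 0.5, 0, 0, -0.1],
    [1, 0, 0, 1, 0, 0, 0],
    [1, 0, 0, 1, 0, 0, 0],
    [1, 0, 0, 1, 0, 0, 0],
    [1, 0, 0, 0.8, 0, 0, 0],
    [1, 0, 0, 0.35, 0, 0, 0],
    [1, 0, 0, 0.12, 0, 0, 0],
    [1, 0, 0, 0, 0, 0, 0],
  ],
)

```text
clock: 22.5
position: [0.4659, -0.0912, 0.0132]
ee_rot: [-0.368, -3.12, -0.0]
force: [-1.3, 0.4, -0.4]
width: 1.001
gripper_force: 0.0
```

Request:
carry_out(
  commands=[
    [0, 0, 0, 0, 0, 0, 0],
    [0, 0, 0, 0, 0, 0, 0],
    [0, 0, 0, 0, 0, 0, 0],
    [0, 0, 0, 0, 0, 0, 0],
    [0, 0, 0, 0, 0, 0, 0],
    [0, 0, 0, 0, 0, 0, 0],
  ],
)

```text
clock: 23.1
position: [0.4659, -0.0916, 0.0133]
ee_rot: [0.37, 3.12, 0.0]
force: [-0.3, 6.7, 5.0]
width: 0.53
gripper_force: 3.6
```

Request:
carry_out(
  commands=[
    [0, 0, 0, -0.3, 0, 0, 0],
    [0, 0, 0, -0.7, 0, 0, 0],
    [0, 0, 0, -1, 0, 0, 0],
    [0, 0, 0, -1, 0, 0, 0],
    [0, 0, 0, -0.5, 0, 0, 0],
    [0, 0, 0, -0.2, 0, 0, 0],
  ],
)

```text
clock: 23.7
position: [0.4659, -0.0919, 0.1066]
ee_rot: [0.37, 3.119, -0.001]
force: [0.1, 0.0, -6.4]
width: 0.494
gripper_force: 50.0
```

```bash
python3 - <<'E'
from h import *
from cell import arm
s=arm.observe();print(s["position"],s["force"],s["width"]*92);need(s["position"],s["ee_rot"],(.538,.052,.11),-13.8)
E
```

```text
[ 0.46592573 -0.09192757  0.10663659] [ 0.05424592  0.04664777 -6.40577841] 45.44756856416324
psi 166.46 turn 0.05 shift [-1.43  6.28 -0.13] toolz [ 0.001 -0.001 -1.   ]
```

Request:
carry_out(
  commands=[
    [0, -0.1, 0.5, 0, 0, 0, 0.05],
    [0, -0.22, 1, 0, 0, 0, 0],
    [0, -0.22, 1, 0, 0, 0, 0],
    [0, -0.22, 1, 0, 0, 0, 0],
    [0, -0.22, 1, 0, 0, 0, 0],
    [0, -0.22, 1, 0, 0, 0, 0],
    [0, -0.2, 0.55, 0, 0, 0, 0],
    [0, -0.03, 0.23, 0, 0, 0, 0],
  ],
)

```text
clock: 24.5
position: [0.5381, 0.0535, 0.105]
ee_rot: [-0.375, -3.118, -0.001]
force: [-0.5, -0.2, -6.2]
width: 0.493
gripper_force: 50.0
```

Request:
carry_out(
  commands=[
    [0, 0, 0, 0.5, 0, 0, 0],
    [0, 0, 0, 1, 0, 0, 0],
    [0, 0, 0, 1, 0, 0, 0],
    [0, 0, 0, 0.8, 0, 0, 0],
    [0, 0, 0, 0.35, 0, 0, 0],
    [0, 0, 0, 0.12, 0, 0, 0],
    [0, 0, 0, 0, 0, 0, 0],
    [0, 0, 0, 0, 0, 0, 0],
  ],
)

```text
clock: 25.3
position: [0.5385, 0.0523, 0.0123]
ee_rot: [0.378, 3.117, 0.0]
force: [0.0, -0.4, -6.1]
width: 0.497
gripper_force: 50.0
```

Request:
carry_out(
  commands=[
    [0, 0, 0, 0.1, 0, 0, 0],
    [0, 0, 0, 0.07, 0, 0, 0],
    [0, 0, 0, 0, 0, 0, 0],
  ],
)

```text
clock: 25.6
position: [0.5389, 0.0524, 0.0094]
ee_rot: [0.377, 3.116, -0.001]
force: [-5.1, -1.5, 16.3]
width: 0.5
gripper_force: 50.0
```

Request:
carry_out(
  commands=[
    [0, 0, 0, -0.03, 0, 0, 0],
    [1, 0, 0, 0, 0, 0, 0],
    [1, 0, 0, 0, 0, 0, 0],
    [1, 0, 0, 0, 0, 0, 0],
    [1, 0, 0, -0.2, 0, 0, 0],
    [1, 0, 0, -1, 0, 0, 0],
    [1, 0, 0, -1, 0, 0, 0],
    [1, 0, 0, -1, 0, 0, 0],
  ],
)

```text
clock: 26.4
position: [0.5377, 0.0525, 0.089]
ee_rot: [-0.377, -3.118, -0.0]
force: [0.6, 0.4, 0.2]
width: 0.994
gripper_force: 0.0
```

Request:
carry_out(
  commands=[
    [1, 0, 0, -1, 0, 0, 0.6],
    [1, 0, 0, -0.5, 0, 0, 1],
    [1, 0, 0, -0.2, 0, 0, 1],
    [1, 0, 0, 0, 0, 0, 1],
    [1, 0, 0, 0, 0, 0, 1],
    [1, 0, 0, 0, 0, 0, 1],
    [1, 0, 0, 0, 0, 0, 1],
    [1, 0, 0, 0, 0, 0, 1],
  ],
)

```text
clock: 27.2
position: [0.5378, 0.0525, 0.1308]
ee_rot: [-1.513, -2.753, -0.0]
force: [0.0, 0.4, -0.1]
width: 0.999
gripper_force: 0.0
```

Request:
carry_out(
  commands=[
    [1, 0, 0, 0, 0, 0, 1],
    [1, 0, 0, 0, 0, 0, 1],
    [1, 0, 0, 0, 0, 0, 1],
    [1, 0, 0, 0, 0, 0, 1],
    [1, 0, 0, 0, 0, 0, 1],
    [1, 0, 0, 0, 0, 0, 1],
    [1, 0, 0, 0, 0, 0, 1],
    [1, 0, 0, 0, 0, 0, 1],
  ],
)

```text
clock: 28.0
position: [0.5379, 0.0526, 0.1308]
ee_rot: [-2.465, -1.947, -0.0]
force: [-0.0, -0.0, -0.1]
width: 1.002
gripper_force: 0.0
```

Request:
carry_out(
  commands=[
    [1, 0, 0, 0, 0, 0, 0.1],
    [1, 0, 0, 0, 0, 0, 0],
    [1, 0, 0, 0, 0, 0, 0],
  ],
)

```text
clock: 28.3
position: [0.5379, 0.0524, 0.1305]
ee_rot: [-2.469, -1.942, -0.0]
force: [0.5, -0.1, -0.2]
width: 0.998
gripper_force: 0.0
```

```bash
python3 - <<'E'
from h import *
from cell import arm
d,s=wrist(arm);t=arm.get_image("top");c=arm.get_image("scene");print(s["position"],s["joints"].round(2))
cv2.imwrite("pics/w6.png",d["pixels"][:,:,::-1])
for n,q in(("wrist",d),("top",t),("scene",c)):
    P=cloud(q);g=(np.hypot(P[...,0]-.538,P[...,1]-.052)<.06)&(P[...,2]>.012)&(P[...,2]<.06)
    if g.sum()>20:
        Q=P[g];print(n,g.sum(),rect(Q),np.percentile(Q[:,2],[50,95]))
need(s["position"],s["ee_rot"],(.539,.0524,.11),76.2)
E
```

```text
[0.53788302 0.05239343 0.13054639] [ 0.12  0.44 -0.43  1.87  0.23  0.88 -0.65]
wrist 3675 (array([538.9,  52.6]), array([62. , 46.3]), -13.5) [0.04202781 0.04829942]
scene 429 (array([540.4,  51.6]), array([62.9, 49. ]), -12.9) [0.0399497  0.04892201]
psi 76.38 turn 0.03 shift [0.01 0.04 0.82] toolz [ 0.  0. -1.]
```

View pics/w6.png

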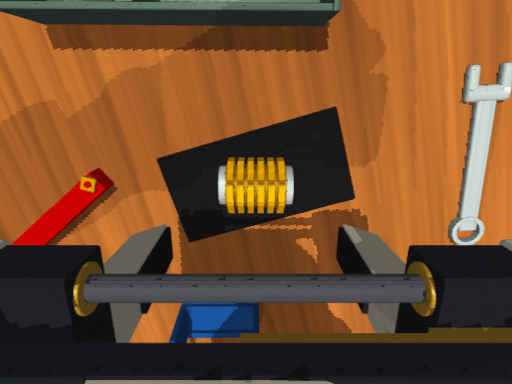

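The hob lies on the mat at (256,185), end faces at cols 219 and 293, square to the fingers.

Request:
carry_out(
  commands=[
    [1, 0.01, 0.04, 0.5, 0, 0, 0],
    [1, 0, 0, 1, 0, 0, 0],
    [1, 0, 0, 1, 0, 0, 0],
    [1, 0, 0, 1, 0, 0, 0],
    [1, 0, 0, 0.9, 0, 0, 0],
    [1, 0, 0, 0.4, 0, 0, 0],
    [1, 0, 0, 0.1, 0, 0, 0],
    [1, 0, 0, 0, 0, 0, 0],
  ],
)

```text
clock: 29.25
position: [0.539, 0.0525, 0.008]
ee_rot: [-2.471, -1.94, 0.0]
force: [-0.2, -0.3, -0.7]
width: 1.002
gripper_force: 0.0
```

Request:
carry_out(
  commands=[
    [0, 0, 0, 0, 0, 0, 0],
    [0, 0, 0, 0, 0, 0, 0],
    [0, 0, 0, 0, 0, 0, 0],
    [0, 0, 0, 0, 0, 0, 0],
    [0, 0, 0, 0, 0, 0, 0],
    [0, 0, 0, 0, 0, 0, 0],
  ],
  squeeze=60,
)

```text
clock: 29.85
position: [0.5392, 0.0523, 0.0084]
ee_rot: [2.471, 1.939, 0.001]
force: [-1.0, 0.4, 5.0]
width: 0.669
gripper_force: 60.0
```

Request:
carry_out(
  commands=[
    [0, 0, 0, -0.3, 0, 0, 0],
    [0, 0, 0, -0.7, 0, 0, 0],
    [0, 0, 0, -1, 0, 0, 0],
    [0, 0, 0, -1, 0, 0, 0],
    [0, 0, 0, -1, 0, 0, 0],
    [0, 0, 0, -0.6, 0, 0, 0],
    [0, 0, 0, -0.2, 0, 0, 0],
    [0, 0, 0, 0, 0, 0, 0],
  ],
)

```text
clock: 30.65
position: [0.5387, 0.0522, 0.1281]
ee_rot: [2.471, 1.939, -0.0]
force: [-0.1, 0.9, -7.5]
width: 0.669
gripper_force: 60.0
```

```bash
python3 - <<'E'
from h import *
from cell import arm
s=arm.observe();print(s["position"],s["force"],s["width"]*92);need(s["position"],s["ee_rot"],(.563,.2138,.13),76.2)
d=pickle.load(open("w3.pkl","rb"));P=cloud(d)
# box rim corners/edges from w3: fit lines in box frame
a=np.radians(-13.8);B=(P[...,:2]-[.5345,.282])@np.array([[np.cos(a),-np.sin(a)],[np.sin(a),np.cos(a)]])
r=(P[...,2]>.050)&(P[...,2]<.06)
for nm,ax,c,lo,hi in(("front div",0,-.024,-.02,.08),("back",0,.113,-.08,.08),("hobdiv",1,-.029,-.01,.10),("left",1,.09,-.1,.1),("right",1,-.09,-.0,.1)):
    k=r&(abs(B[...,ax]-c)<.009)&(B[...,1-ax]>lo)&(B[...,1-ax]<hi)
    if k.sum()>30:
        f=np.polyfit(B[k][:,1-ax],B[k][:,ax],1);q=B[k][:,ax];print(nm,k.sum(),f.round(4),np.percentile(q,[5,50,95]).round(4))
E
```

```text
[0.53870258 0.05217582 0.12805524] [-0.10486645  0.93909094 -7.51539337] 61.51337305445105
psi 76.24 turn 0.01 shift [ 6.51 -0.6  -0.08] toolz [ 0. -0. -1.]
front div 965 [ 0.0032 -0.025 ] [-0.0272 -0.0249 -0.0224]
back 1805 [0.0056 0.111 ] [0.109  0.1107 0.114 ]
hobdiv 1020 [-0.0046 -0.0284] [-0.0314 -0.0284 -0.0265]
left 2060 [-0.0031  0.0896] [0.0874 0.0896 0.0919]
```

Request:
carry_out(
  commands=[
    [0, 0.4, -0.04, 0, 0, 0, 0.04],
    [0, 0.9, -0.08, 0, 0, 0, 0],
    [0, 1, -0.1, 0, 0, 0, 0],
    [0, 1, -0.1, 0, 0, 0, 0],
    [0, 1, -0.1, 0, 0, 0, 0],
    [0, 1, -0.1, 0, 0, 0, 0],
    [0, 0.8, -0.08, 0, 0, 0, 0],
    [0, 0.4, 0, 0, 0, 0, 0],
  ],
)

```text
clock: 31.45
position: [0.5623, 0.2169, 0.1266]
ee_rot: [-2.471, -1.937, 0.002]
force: [-0.7, 0.1, -6.6]
width: 0.672
gripper_force: 60.0
```

Request:
carry_out(
  commands=[
    [0, 0, 0, 0, 0, 0, 0],
    [0, 0, 0, 0, 0, 0, 0],
    [0, 0, 0, 0, 0, 0, 0],
  ],
)

```text
clock: 31.75
position: [0.5636, 0.2118, 0.1275]
ee_rot: [2.476, 1.932, -0.002]
force: [0.8, -0.0, -6.5]
width: 0.668
gripper_force: 60.0
```

```bash
python3 - <<'E'
from h import *
from cell import arm
d,s=wrist(arm);print(s["position"],s["force"]);need(s["position"],s["ee_rot"],(.562,.2138,.07),76.0)
cv2.imwrite("pics/w7.png",d["pixels"][:,:,::-1])
P=cloud(d);a=np.radians(-14);B=(P[...,:2]-[.5345,.282])@np.array([[np.cos(a),-np.sin(a)],[np.sin(a),np.cos(a)]])
r=(P[...,2]>.049)&(P[...,2]<.06)
for nm,ax,c,lo,hi in(("front div",0,-.024,-.09,.08),("back",0,.113,-.09,.08),("hobdiv",1,-.029,-.01,.10),("left",1,.09,-.1,.1),("right",1,-.09,-.0,.1)):
    k=r&(abs(B[...,ax]-c)<.009)&(B[...,1-ax]>lo)&(B[...,1-ax]<hi)
    if k.sum()>30:
        f=np.polyfit(B[k][:,1-ax],B[k][:,ax],1);q=B[k][:,ax];print(nm,k.sum(),f.round(4),np.percentile(q,[5,50,95]).round(4))
h=(P[...,2]>.115)&(P[...,2]<.18)&(np.hypot(P[...,0]-s["position"][0],P[...,1]-s["position"][1])<.06)
hsv=cv2.cvtColor(d["pixels"],cv2.COLOR_RGB2HSV);g=h&(cv2.inRange(hsv,(15,80,60),(35,255,255))>0)
if g.sum()>30:print("hob gold",g.sum(),rect(P[g]),np.percentile(P[g][:,2],[2,98]))
E
```

```text
[0.56355275 0.21184431 0.12750967] [ 0.78916017 -0.04621452 -6.47384793]
psi 75.92 turn -0.01 shift [ 0.06 -0.08  2.3 ] toolz [-0.001 -0.001 -1.   ]
front div 2194 [-0.0007 -0.024 ] [-0.027  -0.024  -0.0218]
back 2028 [0.0037 0.1114] [0.1095 0.1113 0.1142]
hobdiv 1177 [-0.0012 -0.0286] [-0.0313 -0.0286 -0.0265]
hob gold 7106 (array([563.4, 211.9]), array([94.5, 47. ]), -13.3) [0.13819351 0.16706678]
```

View pics/w7.png

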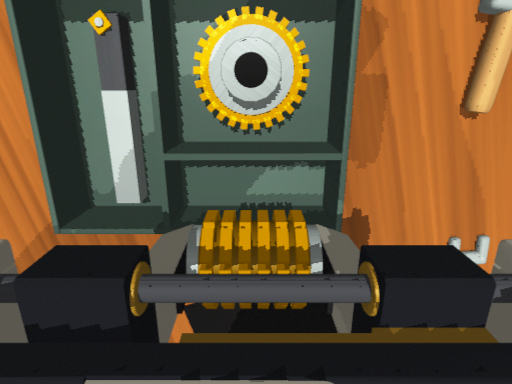

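The cutter (250,70) and the bar (118,110) are in their places, and the held hob (255,240) lies along the narrow lane. Lower to just above the rim and settle.

Request:
carry_out(
  commands=[
    [0, 0.05, -0.05, 0.5, 0, 0, 0],
    [0, 0, 0, 1, 0, 0, 0],
    [0, 0, 0, 0.5, 0, 0, 0],
    [0, 0, 0, 0.2, 0, 0, 0],
    [0, 0, 0, 0, 0, 0, 0],
    [0, 0, 0, 0, 0, 0, 0],
    [0, 0, 0, 0, 0, 0, 0],
  ],
)

```text
clock: 32.5
position: [0.5633, 0.2155, 0.0739]
ee_rot: [2.475, 1.934, 0.002]
force: [-0.8, -0.1, -5.7]
width: 0.671
gripper_force: 60.0
```

```bash
python3 - <<'E'
from h import *
from cell import arm
s=arm.observe();print(s["position"],s["force"]);need(s["position"],s["ee_rot"],(.5625,.214,.013),76.0)
E
```

```text
[0.5632944  0.2155258  0.07385495] [-0.82844516 -0.14967462 -5.74927066]
psi 76.02 turn 0.0 shift [-0.07 -0.02  2.43] toolz [ 0.001  0.001 -1.   ]
```

Request:
carry_out(
  commands=[
    [0, -0.05, -0.02, 0.1, 0, 0, 0],
    [0, 0, 0, 0.4, 0, 0, 0],
    [0, 0, 0, 0.4, 0, 0, 0],
    [0, 0, 0, 0.3, 0, 0, 0],
    [0, 0, 0, 0.1, 0, 0, 0],
    [0, 0, 0, 0, 0, 0, 0],
  ],
)

```text
clock: 33.1
position: [0.5615, 0.2139, 0.0396]
ee_rot: [-2.475, -1.934, 0.002]
force: [-0.8, 0.3, -5.8]
width: 0.671
gripper_force: 60.0
```

Request:
carry_out(
  commands=[
    [0, 0, 0, 0.3, 0, 0, 0],
    [0, 0, 0, 0.4, 0, 0, 0],
    [0, 0, 0, 0.25, 0, 0, 0],
    [0, 0, 0, 0.1, 0, 0, 0],
    [0, 0, 0, 0, 0, 0, 0],
    [0, 0, 0, 0, 0, 0, 0],
  ],
)

```text
clock: 33.7
position: [0.562, 0.2142, 0.0143]
ee_rot: [2.475, 1.935, 0.0]
force: [0.4, 0.0, -6.7]
width: 0.67
gripper_force: 60.0
```

Request:
carry_out(
  commands=[
    [0, 0, 0, 0.1, 0, 0, 0],
    [0, 0, 0, 0.06, 0, 0, 0],
    [0, 0, 0, 0.04, 0, 0, 0],
    [0, 0, 0, 0, 0, 0, 0],
  ],
)

```text
clock: 34.1
position: [0.5619, 0.2141, 0.0094]
ee_rot: [2.475, 1.934, 0.0]
force: [-0.9, -1.1, -3.5]
width: 0.675
gripper_force: 60.0
```

Request:
carry_out(
  commands=[
    [0, 0, 0, 0.03, 0, 0, 0],
    [0, 0, 0, 0, 0, 0, 0],
  ],
)

```text
clock: 34.3
position: [0.5619, 0.2141, 0.0094]
ee_rot: [2.475, 1.934, 0.0]
force: [-4.0, -2.7, 6.4]
width: 0.67
gripper_force: 60.0
```

Request:
carry_out(
  commands=[
    [0.8, 0, 0, 0, 0, 0, 0],
    [0.8, 0, 0, 0, 0, 0, 0],
    [0.8, 0, 0, -0.1, 0, 0, 0],
    [0.8, 0, 0, -0.5, 0, 0, 0],
    [0.8, 0, 0, -1, 0, 0, 0],
    [0.8, 0, 0, -1, 0, 0, 0],
    [0.8, 0, 0, -1, 0, 0, 0],
    [0.8, 0, 0, -1, 0, 0, 0],
  ],
)

```text
clock: 35.1
position: [0.562, 0.2143, 0.1256]
ee_rot: [2.475, 1.935, 0.001]
force: [-0.0, 0.3, 0.5]
width: 0.798
gripper_force: 0.0
```

Request:
carry_out(
  commands=[
    [0.8, -0.5, 0, -0.8, 0, 0, 0],
    [0.8, -1, 0, -0.8, 0, 0, 0],
    [0.8, -1, 0, -0.5, 0, 0, 0],
    [0.8, -1, 0, 0, 0, 0, 0],
    [0.8, -1, 0, 0, 0, 0, 0],
    [0.8, -0.5, 0, 0, 0, 0, 0],
    [0.8, 0, 0, 0, 0, 0, 0],
    [0.8, 0, 0, 0, 0, 0, 0],
  ],
)

```text
clock: 35.9
position: [0.532, 0.0938, 0.1764]
ee_rot: [-2.475, -1.935, -0.002]
force: [1.2, 0.3, -0.6]
width: 0.798
gripper_force: 0.0
```

```bash
python3 - <<'E'
from h import *
from cell import arm
d,s=wrist(arm);print(s["position"],s["clock"])
cv2.imwrite("pics/w8.png",d["pixels"][:,:,::-1])
P=cloud(d)
def rep(n,c,r,lo,hi):
    k=(np.hypot(P[...,0]-c[0],P[...,1]-c[1])<r)&(P[...,2]>lo)&(P[...,2]<hi);Q=P[k]
    if len(Q)>20:print(n,len(Q),rect(Q),np.percentile(Q[:,2],[50,98]).round(4))
hsv=cv2.cvtColor(d["pixels"],cv2.COLOR_RGB2HSV);gold=cv2.inRange(hsv,(15,80,60),(35,255,255))>0
k=gold&(np.hypot(P[...,0]-.562,P[...,1]-.214)<.05);print("hob gold",rect(P[k]),np.percentile(P[k][:,2],[50,98]))
rep("hub",(.584,.302),.03,.038,.055);rep("disc",(.584,.302),.05,.016,.034)
E
```

```text
[0.53198474 0.09383214 0.17643163] 35.9
hob gold (array([559.5, 207.4]), array([70.1, 55.3]), 76.2) [0.04413504 0.05033361]
```

View pics/w8.png

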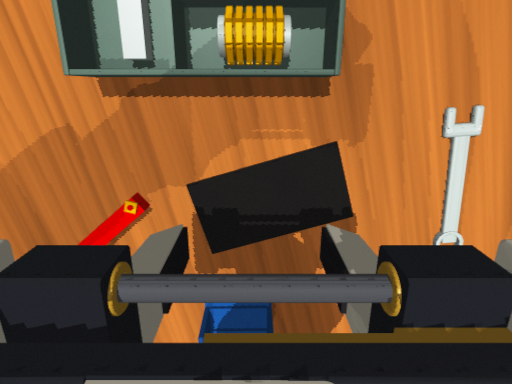

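The hob lies flat and lengthways in its lane at (255,37), with its top at 50 mm, which is floor plus diameter. Everything is in place, so I'm handing in.

```bash
python3 -c "
from cell import arm
print(arm.sign_off())"
```

```text
the job is handed in; nothing more can be done
None
```

The hob, shaper cutter and tool holder are each set down in their places in the job box and resting on its floor, and the job was handed in at about 36 s; the plain gear and upright hob were not touched.

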